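Seat three dowels with the fingertips

ROBOT

A 7-joint arm with a two-finger parallel gripper is mounted at the origin on a cart in front of the work surface, level with it; the furniture and walls round the work are solid. World frame = base frame: x ahead of the robot, y to its left, z up, the work surface at z = 0. Lengths are in m, angles in rad, forces in N, time in s.
With the tool pointing down it reaches from about 0.425 to 0.975 m from the base axis. Payload 16.7 kg.
Tool frame: the origin (TCP) lies between the finger pads; the fingertips stand manip.tcp_to_tips ahead of it and the grasp point (between the pads) lies 11 mm behind it (manip.tcp_to_tips is the distance from the TCP to the fingertips, in m); z points along the fingers, y is the line along which they close (so a half turn about z gives the same grasp; the last joint's range is limited). The gripper opens to 85 mm and grips with 20 to 120 N. Pads are 22 mm wide; open, the fingers measure 114 mm over their backs; the gripper's body (76 mm by 85 mm) begins 54 mm behind the grasp point. The pads swing forward as they close: fully open they stand 13 mm farther back than shut.
Start: joints at [-1.375, 0.426, 0.074, 1.606, -0.034, 1.111, -0.067], TCP at [0.228, 0.635, 0.239] pointing down, gripper open.
Joint ranges: [-2.85, 2.85], [-0.5, 2.14], [-1.23, 1.37], [0.21, 2.46], [-1.02, 4.16], [0.16, 2.05], [-2.73, 2.73]. Speed limits (rad/s): [1.89, 1.89, 2.39, 2.39, 3.01, 3.01, 3.01].

INTERFACE

Orientations are given as a rotation vector (axis times angle).
In Python, from cell import manip gives the robot as it stands.
- The arm moves only by the tool send_rows, never from a script. Its arguments are lists of equal length, an entry for each row: "xyz": the shift along the tool's x, y, z each as a share of 0.3 m, from -1 to 1, a list of three; "twist": the turn, a rotation vector about the tool's x, y, z each as a share of 2 pi rad, from -1 to 1, a list of three; "hand": the opening, from 0 (shut) to 1 (fully open). A call has 1 to 12 rows; each row is the pose to reach, as a shift and turn from the pose commanded when the call began, along the tool's axes at that moment, turning the shorter way round; what a row does not reach only later rows make up. A row lasts 1/12 s, in which the tool goes at most 41.7 mm and 7.16 degrees, less where a joint would pass 70% of its speed; a pose out of reach is approached as far as the arm can. A call with a number of a shift or a turn outside -1 to 1 is refused whole. A call with a gripper value outside its range is refused whole. The fingers move at their own pace and stop on an object; "force" is the grip in N (left out, the last holds). Time passes only in rows, so rows that repeat a pose let the fingers close. It gives the time, the measured TCP pose, the force, the opening and the grip force at its end, in the units of the state.
- manip.state(): the state, without advancing time (a new reading comes with each control period).
- manip.camera(name): name is "scene" or "top"; returns (picture, depth): 400x640x3 uint8, blue, green, red; 400x640 float32, m along the optical axis (not along the pixel's ray), 0 where there is no reading.
- manip.get_calibration(name): a dict with "fx", "fy", "cx", "cy" (pixels), "view" (4x4, takes a point from world to camera coordinates). Camera axes: x right, y up, looking along -z (the intrinsics and any distortion apply to the point x, -y, -z); pixel columns grow to the right and rows downward; lengths in m; the calibration is good to about 2 mm. A picture is of the moment at which its call begins. get_calibration takes no time and is no camera call.
- manip.hand_in(): hands the job in; it is judged then, once.
Trained networks look in the newest picture that a camera, given by its name, has taken for a name from the list of things; names that differ only in an ending like _2 or _b are one class to them, and where a whole thing is asked for, a point or a joint stands for the part that bears it (a point fixed in the world has none). Each returns a list of dicts, best first, with "p" (0 to 1); they miss things now and then, are a little off and sometimes report something else, mostly with a low value. They report only what shows in the picture. A call takes as long as a camera call. They do not tell look-alikes from the thing itself.
- manip.search_frame(name, camera): "pixel" ([column, row] in pixels, amid what is visible of it).
- manip.regions_of(name, camera): "region" (400x640 bool, what is visible of it) and "pixel" ([column, row] in pixels, amid what is visible of it).
- manip.spot_point(name, camera): "pixel" ([column, row] in pixels: a listed point, or the origin of a listed thing).
The state is a dict: "clock": time; "q": joint angles; "dq": joint speeds; "joint_torque": joint torques, N m; "eef_pos": TCP position; "ee_rot": TCP orientation; "contact_force": force on the tool from outside, world axes, zero at the start; "moment": the same for the moment, N m; "grip_width": opening from 0.0 (shut) to 1.0 (fully open); "finger_force": force on a finger pad.
Only numpy, scipy, OpenCV 4.12 (cv2) and the standard library are available. Lean on these libraries where they do the work, as an engineer would, in place of code of your own. Each camera call takes 0.05 s, during which the arm holds its last target. There are 200 camera calls.

TASK

Three wooden dowels have been started in the holes of the rail on the bench: with the fingertips alone, press each one down on its top until it is fully home, first the thick one at one end of the row, then the medium one at the other end, last the thin one in the middle, not starting on one before the previous is home. Press lightly, without hard blows. Do not pinch a dowel, do not lift the rail or shove it along the bench, and leave the hammer, the sanding block and the cardboard box alone.

Things in the scene. Friction and masses are not known exactly. Their poses are not given: they have to be found in the camera images.
- rail: plain dark-wood frame rail lying loose and flat on the bench, hole side up: body 160 mm long (its x), 50 wide (its y), 40 high, with an 18 mm stub tenon at each end (196 mm overall); about 0.6 kg. Origin at the centre of its underside, z up. Three dowels stand upright in blind holes in its top face, in a row along its x axis, 56 mm apart. The rail may lie at any yaw.
- thick_top (a point): centre of the flat top end of the thick dowel, a plain light-wood round pin of 26 mm diameter, standing in the rail at x = -56 mm of the rail's frame (an end of the row). The top is 20 to 24 mm above the rail's top face at the start (60 to 64 mm above the bench) and 10 mm above it (50 mm above the bench) when fully home.
- thick_slide (a joint): depth of the thick dowel in its hole, in m: 0 to 0.004 at the start, 0.014 when fully home on the bottom of the hole, a hard stop. It slides straight down against a friction of about 4 N, plus 25 N per m/s, and stays where it is left.
- medium_top (a point): centre of the flat top end of the medium dowel, a plain light-wood round pin of 16 mm diameter, standing in the rail at x = 56 mm of the rail's frame (an end of the row). The top is 20 to 24 mm above the rail's top face at the start (60 to 64 mm above the bench) and 10 mm above it (50 mm above the bench) when fully home.
- medium_slide (a joint): depth of the medium dowel in its hole, in m: 0 to 0.004 at the start, 0.014 when fully home on the bottom of the hole, a hard stop. It slides straight down against a friction of about 4 N, plus 25 N per m/s, and stays where it is left.
- thin_top (a point): centre of the flat top end of the thin dowel, a plain light-wood round pin of 8 mm diameter, standing in the rail at x = 0 mm of the rail's frame (the middle of the row). The top is 20 to 24 mm above the rail's top face at the start (60 to 64 mm above the bench) and 10 mm above it (50 mm above the bench) when fully home.
- thin_slide (a joint): depth of the thin dowel in its hole, in m: 0 to 0.004 at the start, 0.014 when fully home on the bottom of the hole, a hard stop. It slides straight down against a friction of about 4 N, plus 25 N per m/s, and stays where it is left.
- hammer: hammer with wooden handle, 85 x 268 x 27 mm, lying loose beyond the rail; origin at the centre of its underside. Not to be used or moved.
- sanding_block: cork sanding block, 63 x 113 x 34 mm, lying loose to the right of the rail; origin at the centre of its underside. Not to be moved.
- box_dowels: small closed cardboard box, 64 x 71 x 51 mm, standing loose beyond the rail, to its left; origin at the centre of its underside. Not to be moved.
Not all that is in view belongs to the job. Several things have the shape of the rail; the one meant has the colours described above.

How it is judged:
By the outcome, as a careful person would: the job done as asked, in the order asked, and still so for the second after the job is handed in, with the robot touching nothing.
It also fails if it takes over 45 s, if anything falls off the work surface, if the arm or the gripper's body presses on something with over 40 N, if the wrist force passes 120 N, or if a joint passes its speed limit or range.

## Working session

There is one attempt and no reset: what is moved stays moved. The work goes in short steps, Python scripts to look and compute and a tool call to move; the robot and the scene stay as the last step left them, time stands still between calls to the robot, and variables do not carry over. Pictures are saved under pics/ and viewed, at most 10 in all, crops included, and the job is handed in when it is done.

Besides the shell and the picture viewer there is one more tool, called as name(argument=value, ...) on one line, values as JSON. send_rows: Moves the arm, as the interface text tells. Shift numbers are shares of 0.3 m and turn numbers shares of 2 pi rad, none past 1 either way. Its arguments: {"type":"object","properties":{"xyz":{"type":"array","items":{"type":"array","items":{"type":"number"}}},"twist":{"type":"array","items":{"type":"array","items":{"type":"number"}}},"hand":{"type":"array","items":{"type":"number"}},"force":{"type":"number"}},"required":["xyz","twist","hand"]}

```bash
mkdir -p pics
cat > h.py <<'E'
import numpy as np, cv2
from cell import manip
from scipy.spatial.transform import Rotation as R
def w2p(c,P):
    k=manip.get_calibration(c);V=np.array(k["view"]);p=V[:3,:3]@np.array(P)+V[:3,3]
    return np.array([k["cx"]+k["fx"]*p[0]/-p[2],k["cy"]-k["fy"]*p[1]/-p[2]])
def px_z(c,px,z):
    k=manip.get_calibration(c);V=np.array(k["view"]);o=-V[:3,:3].T@V[:3,3]
    d=V[:3,:3].T@np.array([(px[0]-k["cx"])/k["fx"],-(px[1]-k["cy"])/k["fy"],-1])
    return o+d*(z-o[2])/d[2]
E
cat > a.py <<'E'
from h import *
print(manip.tcp_to_tips, manip.state()); 
for c in("top","scene"):
    im,d=manip.camera(c);cv2.imwrite(f"pics/{c}0.png",im);np.save(f"{c}d.npy",d)
    k=manip.get_calibration(c);print({x:k[x] for x in k})
    for n in("thick_top","medium_top","thin_top"):
        for r in manip.spot_point(n,c): print(c,n,np.round(r["pixel"],1),round(r["p"],2),px_z(c,r["pixel"],.062).round(4))
    for r in manip.search_frame("rail",c): print(c,"rail",r["pixel"],r["p"])
print(manip.state()["clock"])
E
python3 a.py
```

```text
0.008 {'clock': 0.0, 'q': array([-1.37548863,  0.4266985 ,  0.07385697,  1.60661709, -0.03408195,
        1.110805  , -0.06710138]), 'dq': array([ 0.00042034, -0.00197692, -0.00056172,  0.00067553,  0.00040473,
        0.00122369,  0.00057283]), 'joint_torque': array([-3.66329637e-03, -9.49808836e+01,  3.75913784e+00, -4.63551700e+01,
        1.91187649e-02,  9.87694744e-03, -1.03114196e-04]), 'eef_pos': array([0.22806018, 0.63487791, 0.23862868]), 'ee_rot': array([-5.38972565e-01, -3.09490348e+00,  1.98542095e-03]), 'contact_force': array([-0.17521331, -0.05379818,  0.37814843]), 'moment': array([-0.06972467,  0.05407418, -0.01516321]), 'finger_force': 0.0, 'grip_width': 0.99725049564917}
{'fx': 361.75188840249194, 'fy': 361.75188840249194, 'cx': 317.00391736235474, 'cy': 200.063927362773, 'view': array([[-1.45551909e-02, -9.99886179e-01, -3.97172944e-03,
         1.65814823e-01],
       [ 9.76635665e-01, -1.50682647e-02,  2.14372863e-01,
        -5.92822584e-01],
       [-2.14408310e-01, -7.58694673e-04,  9.76743826e-01,
        -8.00852673e-01],
       [ 0.00000000e+00,  0.0000000
[... 551 characters left out ...]
, -0.31135652],
       [-0.7216074 ,  0.40895655,  0.558603  , -0.63217939],
       [ 0.        ,  0.        ,  0.        ,  1.        ]])}
scene thick_top [333.8 203.1] 0.72 [0.5923 0.1254 0.062 ]
scene thick_top [348.9 238.4] 0.67 [0.4503 0.1701 0.062 ]
scene thick_top [295.2 216.1] 0.52 [0.5917 0.2399 0.062 ]
scene medium_top [333.8 203.4] 0.47 [0.5911 0.1261 0.062 ]
scene medium_top [318.8 209.7] 0.43 [0.586  0.1746 0.062 ]
scene medium_top [355.5 267.4] 0.4 [0.3637 0.2099 0.062 ]
scene thin_top [316.6 210.6] 0.57 [0.5854 0.1815 0.062 ]
scene thin_top [349.  251.6] 0.43 [0.412  0.1947 0.062 ]
scene rail [314.2, 225.1] 0.65
scene rail [352.5, 268.7] 0.57
scene rail [295.4, 222.3] 0.25
0.5
```

Run:
```python
import cv2,numpy as np
a=cv2.imread("pics/top0.png");b=cv2.imread("pics/scene0.png")
cv2.imwrite("pics/v1.png",cv2.resize(a[100:350,150:480],None,fx=2.4,fy=2.4,interpolation=3))
cv2.imwrite("pics/v2.png",cv2.resize(b[140:320,230:450],None,fx=3.3,fy=3.3,interpolation=3))
```

```text
(no output)
```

View pics/v1.png

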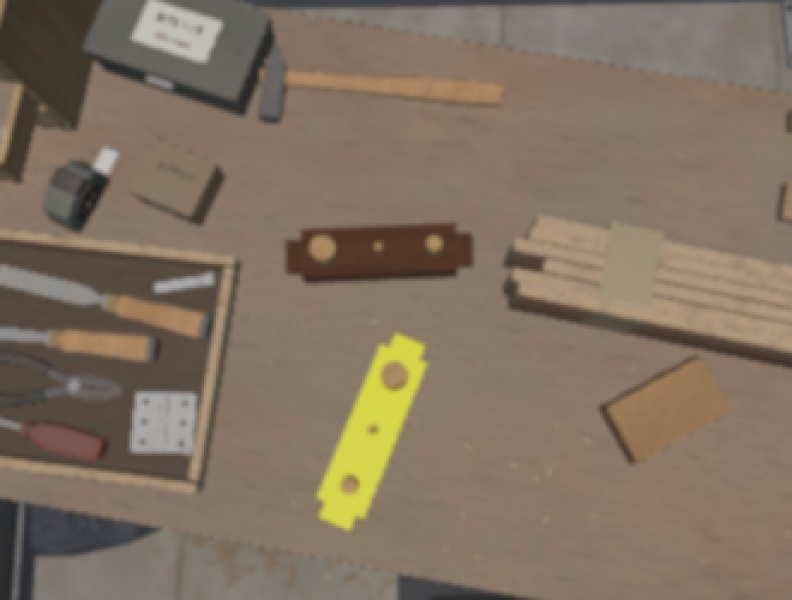

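View pics/v2.png

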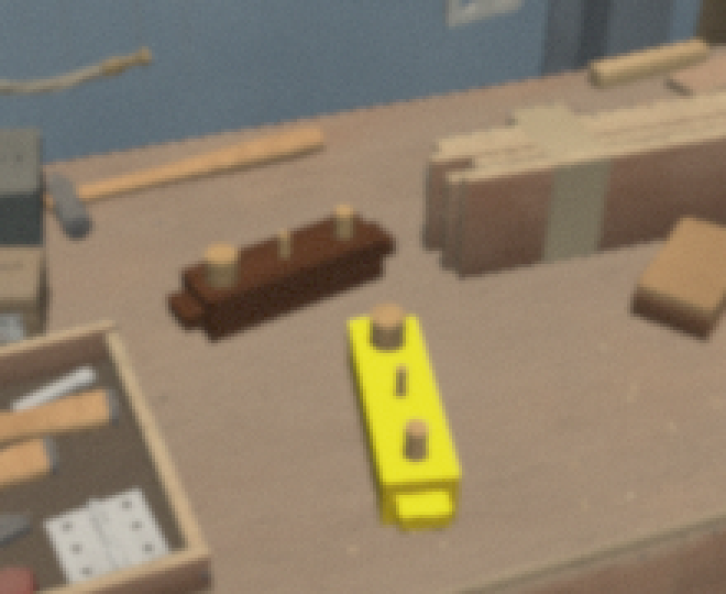

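Candidates for the rail: the dark-brown one (top 308,205; scene 314,225) and the yellow one (top 304,279; scene 352,269). The description says dark wood, so I take the brown one. In the top picture thick is at about (284,203), thin at (307,202) and medium at (331,201). Next I refine these tops and check them in a close crop.

```bash
cat > b.py <<'E'
from h import *
from scipy.optimize import least_squares
G={"top":[(284.2,203.3),(307.5,202.5),(330.8,201.3)],"scene":[(297,216.4),(316,210.6),(334.5,203.6)]}
obs={};vis=[]
for c in G:
    ims=[manip.camera(c)[0].astype(float) for _ in range(3)];im=np.mean(ims,0)
    g=im[:,:,1];obs[c]=[]
    big=cv2.resize(im[180:230,260:360].clip(0,255).astype(np.uint8),None,fx=7.5,fy=5.8 if 0 else 5.6,interpolation=2)
    for (u,v),r in zip(G[c],(7,4,5)):
        if c=="scene": r=(6,2.5,4)[(7,4,5).index(r)]
        ys,xs=np.mgrid[0:400,0:640];m=np.hypot(xs-u,ys-v)<r
        w=np.clip(g-95,0,60)*m
        p=np.array([(w*xs).sum(),(w*ys).sum()])/w.sum();obs[c].append(p)
        cv2.circle(big,(int((p[0]-259.5)*7.5),int((p[1]-179.5)*5.6)),3,(0,0,255),-1)
        print(c,p.round(2),px_z(c,p,.062).round(4),"max",g[m].max())
    vis.append(big)
cv2.imwrite("pics/v3.png",np.vstack(vis))
q=manip.state();print(R.from_rotvec(q["ee_rot"]).as_matrix().round(4),q["clock"])
E
python3 b.py
```

```text
top [283.87 202.72] [0.5905 0.2364 0.062 ] max 139.66666666666666
top [307.15 202.15] [0.5911 0.1806 0.062 ] max 123.66666666666667
top [330.45 200.88] [0.5933 0.1247 0.062 ] max 142.0
scene [296.64 215.41] [0.5926 0.2354 0.062 ] max 158.66666666666666
scene [315.53 210.28] [0.588  0.1832 0.062 ] max 143.66666666666666
scene [334.26 202.78] [0.593  0.1236 0.062 ] max 159.0
[[-9.411e-01  3.381e-01 -1.000e-04]
 [ 3.381e-01  9.411e-01 -1.000e-04]
 [ 0.000e+00 -1.000e-04 -1.000e+00]] 0.8
```

View pics/v3.png

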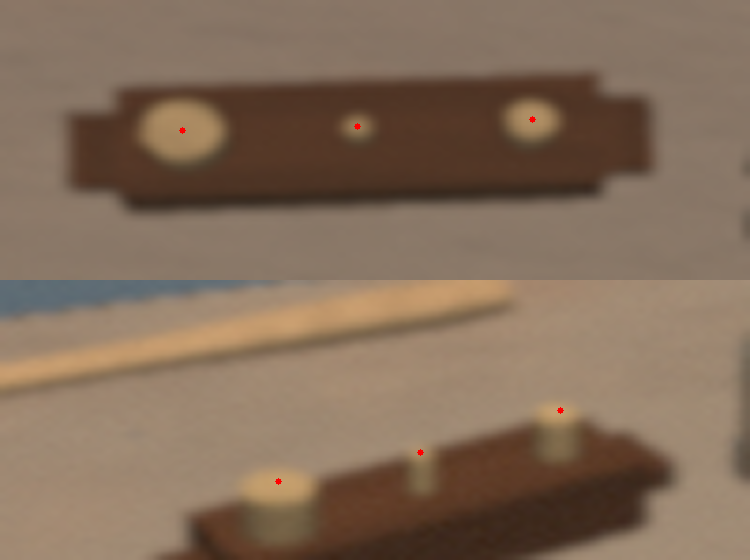

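Both cameras agree: thick ≈ (0.591, 0.236), thin ≈ (0.591, 0.181), medium ≈ (0.593, 0.1245), all in the dark rail. Next I check the height of anything along the approach.

```bash
cat > c.py <<'E'
from h import *
a=np.array([.228,.635]);b=np.array([.591,.236])
for c in("top","scene"):
    d=np.load(c+"d.npy");k=manip.get_calibration(c);V=np.array(k["view"])
    v,u=np.nonzero(d>0);z=d[v,u]
    P=np.c_[(u-k["cx"])/k["fx"]*z,-(v-k["cy"])/k["fy"]*z,-z];W=(P-V[:3,3])@V[:3,:3]
    t=((W[:,:2]-a)@(b-a)/((b-a)@(b-a))).clip(0,1)
    m=np.linalg.norm(W[:,:2]-a-t[:,None]*(b-a),axis=1)<.09
    for i in range(10):
        s=m&(t>=i/10)&(t<(i+1)/10+(i==9));print(c,i,s.sum(),W[s,2].max().round(3) if s.any() else "")
M=R.from_rotvec(manip.state()["ee_rot"]).as_matrix();p=manip.state()["eef_pos"]
print((M.T@(np.array([.591,.236,.12])-p)/.3).round(4))
E
python3 c.py
```

```text
top 0 876 0.318
top 1 10 0.001
top 2 441 0.041
top 3 1074 0.042
top 4 1697 0.043
top 5 1673 0.042
top 6 1646 0.039
top 7 1594 0.04
top 8 1535 0.041
top 9 3329 0.067
scene 0 29005 0.596
scene 1 233 0.003
scene 2 2778 0.042
scene 3 4165 0.041
scene 4 2910 0.041
scene 5 1781 0.041
scene 6 1551 0.038
scene 7 1177 0.038
scene 8 1110 0.042
scene 9 2204 0.066
[-1.5881 -0.8434  0.3976]
```

send_rows(xyz=[[-0.8,-0.42,0.1],[-0.8,-0.42,0.1],[-0.8,-0.42,0.1],[-0.8,-0.42,0.1],[-0.8,-0.42,0.1],[-0.8,-0.42,0.1],[-0.8,-0.42,0.1],[-0.8,-0.42,0.1]], twist=[[0,0,0],[0,0,0],[0,0,0],[0,0,0],[0,0,0],[0,0,0],[0,0,0],[0,0,0]], hand=[0,0,0,0,0,0,0,0])

```text
clock: 1.47
eef_pos: [0.4158, 0.4303, 0.2091]
ee_rot: [0.55, 3.092, -0.003]
contact_force: [-0.6, 0.5, 0.7]
grip_width: -0.001
finger_force: 0.0
```

send_rows(xyz=[[-0.788,-0.423,0.3],[-0.788,-0.423,0.3],[-0.788,-0.423,0.3],[-0.788,-0.423,0.3],[-0.788,-0.423,0.3],[-0.788,-0.423,0.3],[-0.788,-0.423,0.3],[-0.788,-0.423,0.3],[-0.788,-0.423,0.3],[-0.788,-0.423,0.3]], twist=[[0,0,0],[0,0,0],[0,0,0],[0,0,0],[0,0,0],[0,0,0],[0,0,0],[0,0,0],[0,0,0],[0,0,0]], hand=[0,0,0,0,0,0,0,0,0,0])

```text
clock: 2.3
eef_pos: [0.5907, 0.2368, 0.1192]
ee_rot: [-0.539, -3.095, -0.0]
contact_force: [-0.6, -0.1, -0.5]
grip_width: 0.005
finger_force: 0.0
```

```bash
cat > d.py <<'E'
from h import *
import sys
s=manip.state();M=R.from_rotvec(s["ee_rot"]).as_matrix();p=s["eef_pos"]
print(s["clock"],p.round(4),s["grip_width"],s["contact_force"].round(2),M.round(4).tolist())
for n,t in dict(thick=(.591,.236,.08),medium=(.593,.1245,.08),thin=(.591,.1805,.08)).items(): print(n,(M.T@(np.array(t)-p)/.3).round(4))
E
python3 d.py
```

```text
2.3 [0.5907 0.2368 0.1192] 0.004931217204560081 [-0.59 -0.11 -0.5 ] [[-0.9412, 0.3379, -0.0004], [0.3379, 0.9412, 0.0003], [0.0005, 0.0002, -1.0]]
thick [-0.0018 -0.0023  0.1307]
medium [-0.1336 -0.3498  0.1306]
thin [-0.0643 -0.1764  0.1307]
```

send_rows(xyz=[[-0.002,-0.002,0.05],[-0.002,-0.002,0.1],[-0.002,-0.002,0.13],[-0.002,-0.002,0.14],[-0.002,-0.002,0.14]], twist=[[0,0,0],[0,0,0],[0,0,0],[0,0,0],[0,0,0]], hand=[0,0,0,0,0])

```text
clock: 2.72
eef_pos: [0.5907, 0.2362, 0.077]
ee_rot: [-0.537, -3.095, 0.0]
contact_force: [-0.1, 0.2, 0.1]
grip_width: -0.0
finger_force: 0.0
```

```bash
cat > e.py <<'E'
from h import *
import sys
exec(open("d.py").read())
o=[]
for c,(x,y) in dict(top=(250,160),scene=(270,150)).items():
    im=manip.camera(c)[0][y:y+80,x:x+100];o.append(cv2.resize(im,None,fx=4,fy=4,interpolation=2))
cv2.imwrite(f"pics/{sys.argv[1]}.png",np.hstack(o))
E
python3 e.py v4
```

```text
2.7167 [0.5907 0.2362 0.077 ] -0.0004985808104619429 [-0.12  0.23  0.14] [[-0.9416, 0.3368, -0.0009], [0.3368, 0.9416, -0.0002], [0.0007, -0.0004, -1.0]]
thick [-0.0012 -0.0004 -0.0101]
medium [-0.1326 -0.3481 -0.0101]
thin [-0.0635 -0.1746 -0.0101]
```

View pics/v4.png

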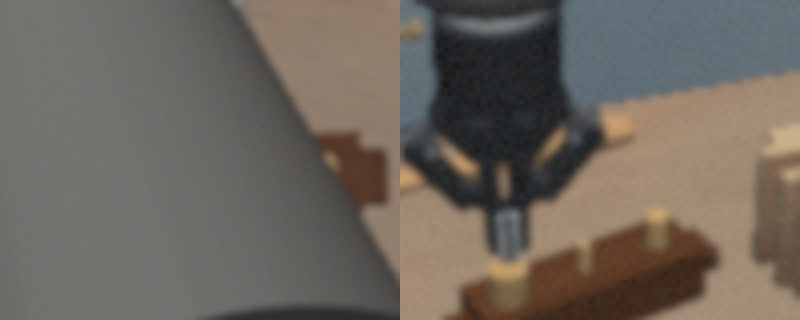

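In the scene crop the shut tips stand right over the thick dowel's top (about 508,262). Pressing now.

send_rows(xyz=[[0,0,0.006],[0,0,0.012],[0,0,0.018],[0,0,0.024],[0,0,0.03],[0,0,0.036],[0,0,0.041],[0,0,0.046],[0,0,0.05],[0,0,0.054],[0,0,0.057],[0,0,0.06]], twist=[[0,0,0],[0,0,0],[0,0,0],[0,0,0],[0,0,0],[0,0,0],[0,0,0],[0,0,0],[0,0,0],[0,0,0],[0,0,0],[0,0,0]], hand=[0,0,0,0,0,0,0,0,0,0,0,0])

```text
clock: 3.82
eef_pos: [0.5915, 0.2355, 0.0593]
ee_rot: [0.539, 3.095, 0.0]
contact_force: [1.3, -0.3, 4.3]
grip_width: 0.002
finger_force: 2.1
```

send_rows(xyz=[[0,0,0.002],[0,0,0.004],[0,0,0.006],[0,0,0.007],[0,0,0.007]], twist=[[0,0,0],[0,0,0],[0,0,0],[0,0,0],[0,0,0]], hand=[0,0,0,0,0])

```text
clock: 4.23
eef_pos: [0.5917, 0.2355, 0.058]
ee_rot: [0.539, 3.095, 0.001]
contact_force: [-2.7, -0.2, 15.5]
grip_width: -0.001
finger_force: 7.8
```

send_rows(xyz=[[0,0,-0.05],[0,0,-0.12],[-0.04,-0.11,-0.13],[-0.08,-0.22,-0.13],[-0.132,-0.348,-0.13],[-0.132,-0.348,-0.12],[-0.132,-0.348,-0.08],[-0.132,-0.348,-0.067],[-0.132,-0.348,-0.067]], twist=[[0,0,0],[0,0,0],[0,0,0],[0,0,0],[0,0,0],[0,0,0],[0,0,0],[0,0,0],[0,0,0]], hand=[0,0,0,0,0,0,0,0,0])

```text
clock: 4.98
eef_pos: [0.5922, 0.1247, 0.0755]
ee_rot: [-0.537, -3.093, 0.001]
contact_force: [-0.6, -0.6, -0.1]
grip_width: -0.001
finger_force: 0.0
```

```bash
python3 e.py v5
```

```text
4.9833 [0.5922 0.1247 0.0755] -0.0014726868976408574 [-0.6  -0.64 -0.07] [[-0.9416, 0.3368, -0.0028], [0.3368, 0.9416, -0.0005], [0.0024, -0.0014, -1.0]]
thick [ 0.1287  0.3481 -0.015 ]
medium [-0.0028  0.0004 -0.0149]
thin [ 0.0664  0.1739 -0.015 ]
```

View pics/v5.png

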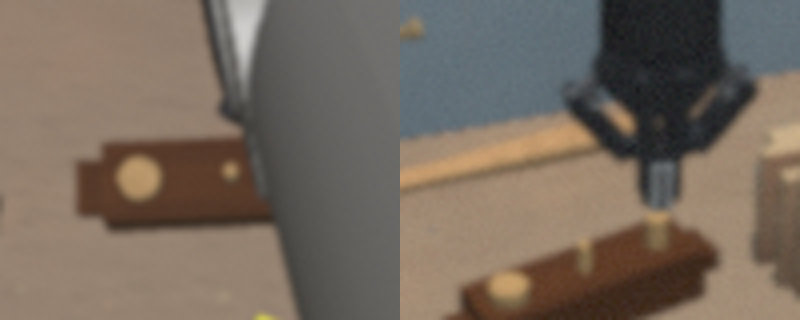

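The thick dowel now stands low in the rail (crop 508,288), and the tips are over the medium one (crop 657,215).

send_rows(xyz=[[-0.002,0,0.006],[-0.002,0,0.012],[-0.002,0,0.018],[-0.002,0,0.024],[-0.002,0,0.03],[-0.002,0,0.036],[-0.002,0,0.041],[-0.002,0,0.046],[-0.002,0,0.05],[-0.002,0,0.054],[-0.002,0,0.058],[-0.002,0,0.06]], twist=[[0,0,0],[0,0,0],[0,0,0],[0,0,0],[0,0,0],[0,0,0],[0,0,0],[0,0,0],[0,0,0],[0,0,0],[0,0,0],[0,0,0]], hand=[0,0,0,0,0,0,0,0,0,0,0,0])

```text
clock: 6.08
eef_pos: [0.594, 0.1237, 0.0592]
ee_rot: [0.539, 3.095, 0.0]
contact_force: [0.1, 2.6, 4.6]
grip_width: 0.0
finger_force: 2.0
```

send_rows(xyz=[[0,0,0.002],[0,0,0.004],[0,0,0.006],[0,0,0.007],[0,0,0.007]], twist=[[0,0,0],[0,0,0],[0,0,0],[0,0,0],[0,0,0]], hand=[0,0,0,0,0])

```text
clock: 6.5
eef_pos: [0.5941, 0.1237, 0.0579]
ee_rot: [0.539, 3.095, 0.001]
contact_force: [-4.9, 2.2, 16.3]
grip_width: 0.002
finger_force: 8.0
```

send_rows(xyz=[[0,0,-0.05],[0,0,-0.12],[0.04,0.08,-0.13],[0.073,0.175,-0.13],[0.073,0.175,-0.12],[0.073,0.175,-0.08],[0.073,0.175,-0.067],[0.073,0.175,-0.067],[0.073,0.175,-0.067]], twist=[[0,0,0],[0,0,0],[0,0,0],[0,0,0],[0,0,0],[0,0,0],[0,0,0],[0,0,0],[0,0,0]], hand=[0,0,0,0,0,0,0,0,0])

```text
clock: 7.25
eef_pos: [0.5908, 0.1789, 0.0765]
ee_rot: [-0.541, -3.094, 0.002]
contact_force: [0.3, 0.1, 1.1]
grip_width: -0.003
finger_force: 0.0
```

```bash
python3 e.py v6
```

```text
7.25 [0.5908 0.1789 0.0765] -0.0032199215355698495 [0.34 0.15 1.14] [[-0.9406, 0.3395, -0.0013], [0.3395, 0.9406, -0.0012], [0.0008, -0.0016, -1.0]]
thick [ 0.0639  0.1793 -0.0117]
medium [-0.0685 -0.1681 -0.0113]
thin [ 0.0011  0.0052 -0.0115]
```

View pics/v6.png

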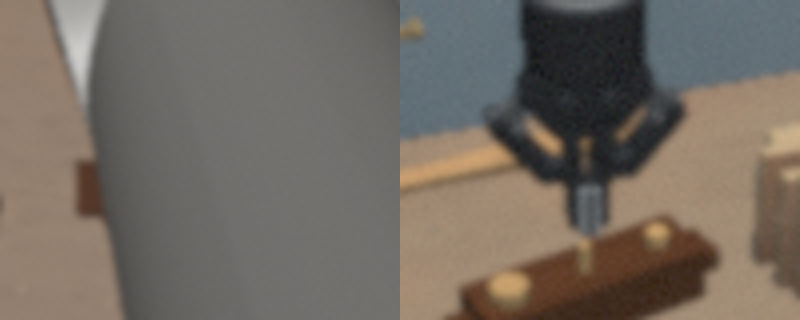

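The medium dowel is also low (crop 657,235). The tips (about 588) sit slightly right of the thin dowel (584,240), so I shift 1.5 mm while pressing.

send_rows(xyz=[[0.001,0.005,0.002],[0.001,0.005,0.008],[0.001,0.005,0.016],[0.001,0.005,0.024],[0.001,0.005,0.03],[0.001,0.005,0.036],[0.001,0.005,0.042],[0.001,0.005,0.047],[0.001,0.005,0.051],[0.001,0.005,0.055],[0.001,0.005,0.058],[0.001,0.005,0.06]], twist=[[0,0,0],[0,0,0],[0,0,0],[0,0,0],[0,0,0],[0,0,0],[0,0,0],[0,0,0],[0,0,0],[0,0,0],[0,0,0],[0,0,0]], hand=[0,0,0,0,0,0,0,0,0,0,0,0])

```text
clock: 8.35
eef_pos: [0.5913, 0.1819, 0.0592]
ee_rot: [-0.539, -3.095, 0.0]
contact_force: [-0.6, -0.2, 3.7]
grip_width: 0.005
finger_force: 2.0
```

send_rows(xyz=[[0,0,0.002],[0,0,0.004],[0,0,0.006],[0,0,0.007],[0,0,0.007]], twist=[[0,0,0],[0,0,0],[0,0,0],[0,0,0],[0,0,0]], hand=[0,0,0,0,0])

```text
clock: 8.77
eef_pos: [0.5915, 0.1819, 0.0577]
ee_rot: [0.539, 3.095, 0.0]
contact_force: [-3.7, -0.8, 12.9]
grip_width: -0.0
finger_force: 6.2
```

Home. Now I retreat up and aside so both cameras can check the result.

send_rows(xyz=[[0,0,-0.05],[0,0,-0.15],[0,0,-0.28],[0,0,-0.4],[0.2,0.15,-0.5],[0.4,0.35,-0.5],[0.6,0.5,-0.5],[0.8,0.65,-0.5],[0.8,0.7,-0.5],[0.8,0.7,-0.5],[0.8,0.7,-0.5],[0.8,0.7,-0.5]], twist=[[0,0,0],[0,0,0],[0,0,0],[0,0,0],[0,0,0],[0,0,0],[0,0,0],[0,0,0],[0,0,0],[0,0,0],[0,0,0],[0,0,0]], hand=[0,0,0,0,0,0,0,0,0,0,0,0])

```text
clock: 9.77
eef_pos: [0.4338, 0.4639, 0.2071]
ee_rot: [-0.535, -3.095, -0.001]
contact_force: [0.5, 0.5, -0.8]
grip_width: 0.004
finger_force: 0.0
```

```bash
python3 e.py v7
```

```text
9.7667 [0.4338 0.4639 0.2071] 0.004278761263225483 [ 0.53  0.51 -0.8 ] [[-0.942, 0.3357, -0.0007], [0.3357, 0.942, 0.0007], [0.0009, 0.0004, -1.0]]
thick [-0.7491 -0.5398  0.4228]
medium [-0.8801 -0.8876  0.4225]
thin [-0.8112 -0.714   0.4227]
```

View pics/v7.png

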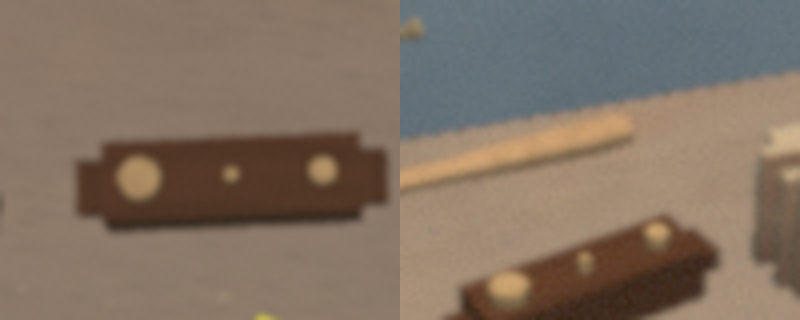

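All three dowels stand equally low (scene crop 508,288; 585,262; 657,235), and the rail has not moved.

```bash
python3 -c "
from cell import manip
print(manip.hand_in())"
```

```text
the job is handed in; nothing more can be done
None
```

I pressed the thick, medium and thin dowels fully home in that order, with the wrist reading 16 N or less at the end of each press and no visible movement of the rail, and handed the job in at about 10 s.

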